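# Hang the brewery tool caddy on its two screws

## Task

Hang the empty steel tool caddy on the upright panel: bring the large holes of its keyhole slots over the two screw heads until its back lies flat on the mounting plate, then slide it straight down until it is fully home and the orange spring catch has snapped out above its top edge, and let go. It is thin sheet metal, so bring it up slowly, feel your way and push gently, and leave the other things on the bench where they are.

Things in the scene. Friction and masses are not known exactly. Their poses are not given: they have to be found in the camera images.
- caddy: Empty tool caddy: open perforated steel box 60 wide (y), 67 deep (x), 80 high, walls 3 mm, about 0.3 kg, standing upright on the bench. Its back is a flat plate 3 mm thick, 150 wide (y) and 100 high, that stands out 45 mm on each side of the box as ears. Origin: middle of the plate's rear face at the underside's height; z up, -x to the front (box at x = -67 to 0).
- caddy_grip (a point): A good place to grip the caddy from above, across its 60 mm width (along the caddy's y): the middle of the box, 35 mm in front of the plate's rear face, 62 mm above the underside and 18 mm below the rim. The ears lie only at the very back, clear of fingers here.
- keyholes (a point): Point midway between the caddy's two keyholes, on the plate's rear face, z = 66. At 52 mm to either side of it (caddy y) lies the centre of a large hole, 19 mm across, that opens upward into a slot 10 mm wide; the shank's centre ends 14 mm above the large hole's centre when fully home. Screw heads: 14 mm wide, faces 8.5 mm off the plate, 4.5 mm gap under them.
- panel: Steel upright panel fixed to the bench, 220 wide, 160 high, foot behind. Its front carries a blue mounting plate (190 x 125) with two screws and a catch. Origin: on the bench, in the plane of the mounting plate's front face, midway between the screws; z up, -x out to the front, y along the plate. The hung caddy has the panel's yaw and x = y = 0 in this frame (sideways true to 1 mm).
- screw_mark (a point): NOMINAL midpoint of the two screws, on the mounting plate's face, 125 mm above the bench. The screws are level, at y = -52 and +52, but the plate is clamped in slots: both screws and the catch really sit up to 16 mm above or below this mark, a different setting each time, not shown by any listed pose. Find it by feel or by looking. The clamp does not slip in use.
- catch (a joint): Orange spring catch on the mounting plate's centre line, a tongue 16 wide, 8 high, lower edge 21.5 mm above the screws' height. 0 = out, 7 mm proud; grows as pressed in, 0.007 = flush. The caddy's plate presses it in (3 N rising to 6 N) when the heads pass the large holes; it snaps out when the caddy is within 1.5 mm of fully home. Its rub holds the caddy up: weight alone does not seat it.
- spray_bottle: Bystander: amber spray bottle, 68 in diameter, 195 high; origin at the centre of its underside.
- brush: Bystander: white-handled brush lying on the bench.
- spoon: Bystander: long spoon lying on the bench.
- jug: Bystander: white measuring mug, 84 in diameter, 110 high; origin at the centre of its underside.
- hop_jar: Bystander: green glass jar with steel cap, 72 in diameter, 100 high; origin at the centre of its underside.
- clamp_ring: Bystander: steel ring, 64 in diameter, 12 high, lying flat.
- ferrule: Bystander: steel pipe ferrule standing on its flange, 50 in diameter, 45 high.
Not all that is in view belongs to the job. What is shaped like the caddy but yellow is not meant.

How it is judged:
On the way:
1. the back plate lies flat on the mounting plate with the heads through the large holes and the catch pressed in (value of joint catch above 0.0045 m and x of caddy in the frame of panel above -0.0028 m), for 0.05 s.
At the end, for the whole second after the job is handed in: The caddy hangs released and at rest on both screws: its back within 3 mm of the mounting plate, centred within 4 mm, upright and square to the panel within 0.05 rad, underside 27 to 63 mm above the bench, and the orange catch out (under 1.5 mm pressed) above its top edge (x of caddy in the frame of panel between -0.003 and 0.002 m and y of caddy in the frame of panel between -0.004 and 0.004 m and z of caddy in the frame of panel between 0.027 and 0.063 m and angle between caddy's own z axis and vertical below 0.05 rad and angle between the x axis of caddy and the x axis of panel, either way round below 0.05 rad and value of joint catch below 0.0015 m and linear speed of caddy below 0.01 m/s); the robot touches nothing.
It fails at once if the caddy is pushed against the panel, screws or catch with more than 40 N (contact force between caddy and panel above 40 N).
It fails at once if a bystander is moved more than 30 mm (distance of any of spray_bottle, brush, spoon, jug, hop_jar, clamp_ring, ferrule from where it was at the start of the episode above 0.03 m).
It also fails if it takes over 61 s, if anything falls off the work surface, if the arm or the gripper's body presses on something with over 40 N, if the wrist force passes 120 N, or if a joint passes its speed limit or range.

## Robot

A 6-joint arm with a two-finger parallel gripper is mounted at the origin on the work surface. World frame = base frame: x ahead of the robot, y to its left, z up, the work surface at z = 0. Lengths are in m, angles in rad, forces in N, time in s.
With the tool pointing down it reaches from about 0.25 to 0.8 m from the base axis. Payload 3.9 kg.
Tool frame: the origin (TCP) lies on the front face of the gripper's body, between the roots of the fingers; the fingertips stand 73 mm ahead of it and the grasp point (between the pads) lies 54 mm ahead of it; z points along the fingers, y is the line along which they close (so a half turn about z gives the same grasp; the last joint's range is limited). The gripper opens to 85 mm and grips with 20 to 120 N. Pads are 22 mm wide; open, the fingers measure 114 mm over their backs; the gripper's body (76 mm by 85 mm) begins 54 mm behind the grasp point. The pads swing forward as they close: fully open they stand 13 mm farther back than shut.
Start: joints at [1.325, 0.26, -0.138, 1.173, 0, 1.571], TCP at [0.128, 0.509, 0.304] pointing down, gripper open.
Joint ranges: [-2.78, 2.78], [-0.83, 1.72], [-1.28, 1.37], [-1.9, 2.12], [-1.57, 1.48], [-3.14, 3.14]. Speed limits (rad/s): [2.57, 2.57, 3.14, 3.14, 3.14, 3.14].

## Interface

Orientations are given as a unit quaternion [x, y, z, w].
In Python, from bench import robot, jaws, solver, telemetry, camera, job gives the robot as it stands. Calls block until the motion is done:
- robot.move_to(position, orientation): joint-space move of the TCP to a pose.
- robot.move_straight(position, attitude=None, max_speed=0.15): straight line of the TCP; attitude=None keeps the orientation; max_speed is the mean speed in m/s.
- robot.move_joints(angles): joint-space move.
- jaws.set_gripper(opening, strength=None): opening from 0.0 (shut) to 1.0 (fully open); strength is the grip in N (None keeps the last); returns when the fingers have stopped.
- robot.pause(seconds).
- solver.inverse_kinematics(position, orientation): joint angles nearest the present ones, or None.
- telemetry.read_state(): the state.
- camera(name): name is "side" or "top"; returns a dict with "frame" (480x640x3 uint8, blue, green, red), "intrinsics" (3x3 intrinsics, pixels), "world_to_cam" (4x4, takes a point from world to camera coordinates). Camera axes: x right, y up, looking along -z (the intrinsics and any distortion apply to the point x, -y, -z); pixel columns grow to the right and rows downward; lengths in m; the calibration is good to about 2 mm. A picture is of the moment at which its call begins. There is no depth.
A pose or a line that the arm cannot do raises robot.MotionError and nothing moves.
- job.sign_off(): hands the job in; it is judged then, once.
The state is a dict: "t": time; "q": joint angles; "joint_vel": joint speeds; "effort": joint torques, N m; "tcp_pos": TCP position; "tool_rot": TCP orientation; "contact_force": force on the tool from outside, world axes, zero at the start; "wrist_torque": the same for the moment, N m; "gripper_width": opening from 0.0 (shut) to 1.0 (fully open); "finger_force": force on a finger pad.
Only numpy, scipy, OpenCV 4.12 (cv2) and the standard library are available. Lean on these libraries where they do the work, as an engineer would, in place of code of your own. Each camera call takes 0.05 s, during which the arm holds its last target. There are 200 camera calls.

## Working session

There is one attempt and no reset: what is moved stays moved. The work goes in short steps, each a Python script; the robot and the scene stay as the last script left them, time stands still between calls to the robot, and variables do not carry over. Pictures are saved under pics/ and viewed, at most 10 in all, crops included, and the job is handed in when it is done.

```bash
ls; mkdir -p pics; python3 - <<'E'
from bench import camera,telemetry
import cv2,numpy as np
for n in("side","top"):
    c=camera(n);cv2.imwrite(f"pics/{n}0.png",c["frame"]);np.savez(f"{n}0.npz",**c)
    W=np.array(c["world_to_cam"]);print(n,np.array(c["intrinsics"]).tolist(),(-W[:3,:3].T@W[:3,3]).round(3),(W[:3,:3]).round(3).tolist(),c.keys())
print(telemetry.read_state())
E
```

```text
pics
side [[601.5656652794419, 0.0, 314.7709932502781], [0.0, 601.5656652794419, 246.35720034074916], [0.0, 0.0, 1.0]] [ 0.152 -1.068  1.254] [[0.972, -0.236, 0.001], [0.171, 0.707, 0.686], [-0.163, -0.667, 0.727]] dict_keys(['frame', 'intrinsics', 'world_to_cam'])
top [[433.56353355450346, 0.0, 313.64750249776824], [0.0, 433.56353355450346, 232.6882876493742], [0.0, 0.0, 1.0]] [ 0.286 -0.017  0.944] [[0.007, -1.0, -0.013], [0.981, 0.005, 0.195], [-0.195, -0.014, 0.981]] dict_keys(['frame', 'intrinsics', 'world_to_cam'])
{'t': 0.1, 'q': array([ 1.32502741e+00,  2.60635934e-01, -1.39249356e-01,  1.17269159e+00,
       -2.75450486e-06,  1.57080330e+00]), 'joint_vel': array([-9.21455096e-05, -4.66116267e-04,  2.83691833e-03,  8.07143102e-04,
        9.36108596e-04,  8.81183337e-04]), 'effort': array([ 8.31339858e-04, -4.06506944e+01,  2.54527760e+01,  1.00958400e-02,
        2.14992951e-05, -4.85447543e-06]), 'tcp_pos': array([0.12761662, 0.50875464, 0.30313527]), 'tool_rot': array([ 1.22578828e-01,  9.92458381e-01, -8.83734150e-04, -1.07756300e-04]), 'contact_force': array([-1.07459377,  0.98658782,  0.38813365]), 'wrist_torque': array([-0.00769864,  0.02802468, -0.01009628]), 'finger_force': 0.0, 'gripper_width': 1.0015339065768736}
```

View pics/side0.png

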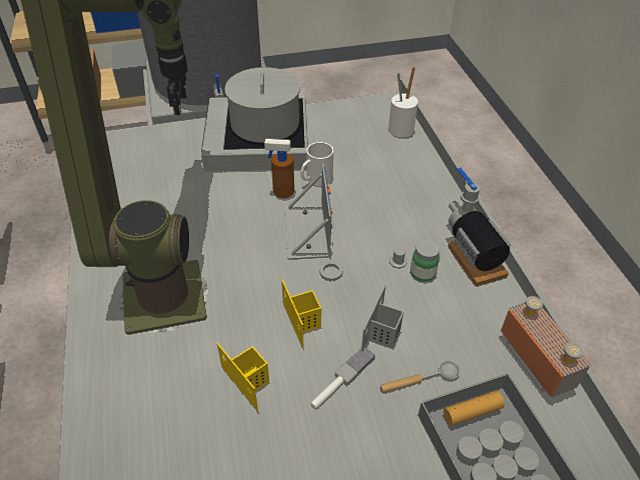

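View pics/top0.png

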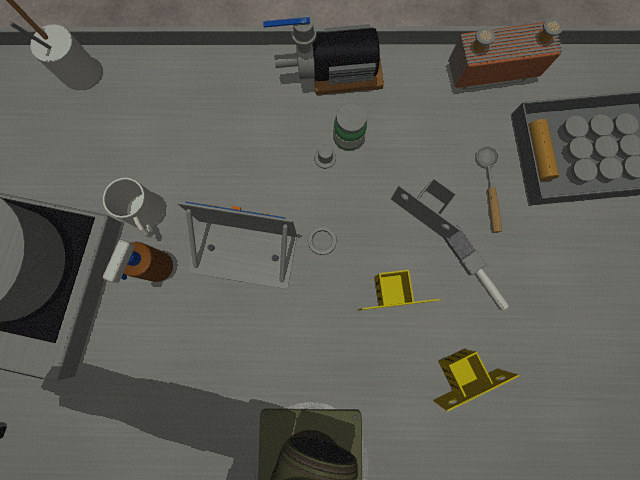

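Side view: grey caddy at about (385,322), yellow look-alikes at (301,308) and (243,372), panel at (325,205) facing away from the robot, with the orange catch at (329,187).
Top view: grey caddy at (425,205), yellow ones at (395,290) and (465,370), catch at (237,209). By the description I choose the grey one, and I'll check it in a close crop.

```bash
python3 - <<'E'
import cv2,numpy as np
t=np.load("top0.npz")["frame"];s=np.load("side0.npz")["frame"]
def c(im,x,y,w,h,z):return cv2.resize(im[y:y+h,x:x+w],(400,300),interpolation=cv2.INTER_CUBIC)
a=c(t,380,165,100,75,4);b=c(s,345,280,80,60,5);d=c(t,170,190,140,105,4);e=c(s,280,150,80,60,4)
cv2.imwrite("pics/crop1.png",np.vstack([np.hstack([a,b]),np.hstack([d,e])]))
E
```

```text
(no output)
```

View pics/crop1.png

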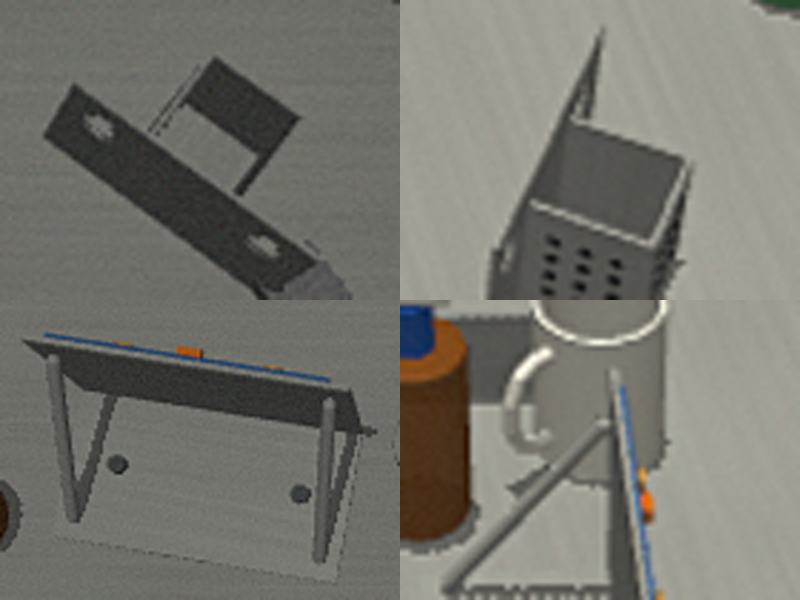

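The crop confirms the grey perforated caddy: grey, with an open box and keyholed ears. The panel tile shows the orange catch and the tips of two yellowish screw heads, at top ≈ (212,205) and (266,214), side ≈ (329,186) and (331,209). Next I measure these.

```bash
cat > h.py <<'E'
import numpy as np,cv2
def load(n):
    d=np.load(n);return d["frame"],d["intrinsics"],d["world_to_cam"]
def ray(K,W,p):
    v=np.linalg.solve(K,[p[0],p[1],1.]);v=np.array([v[0],-v[1],-v[2]])
    R=W[:3,:3];return -R.T@W[:3,3],R.T@v
def onz(K,W,p,z):
    c,d=ray(K,W,p);return c+d*(z-c[2])/d[2]
def tri(K1,W1,p1,K2,W2,p2):
    a,d=ray(K1,W1,p1);b,e=ray(K2,W2,p2)
    s=np.linalg.lstsq(np.c_[d,-e],b-a,rcond=None)[0]
    A,B=a+d*s[0],b+e*s[1];return (A+B)/2,np.linalg.norm(A-B)
def proj(K,W,P):
    q=W[:3,:3]@P+W[:3,3];q=np.array([q[0],-q[1],-q[2]]);q=K@q;return q[:2]/q[2]
E
python3 - <<'E'
from h import *
T,Kt,Wt=load("top0.npz");S,Ks,Ws=load("side0.npz")
def comps(im,lo,hi,x0,y0,x1,y1,nm,mn=2):
    m=cv2.inRange(cv2.cvtColor(im,cv2.COLOR_BGR2HSV)[y0:y1,x0:x1],lo,hi)
    n,l,st,ce=cv2.connectedComponentsWithStats(m)
    for i in range(1,n):
        if st[i,4]>=mn: print(nm,st[i]+[x0,y0,0,0,0],(ce[i]+[x0,y0]).round(2))
    return m
comps(T,(5,120,60),(25,255,255),170,190,310,235,"topor")
comps(S,(5,120,60),(25,255,255),318,150,350,240,"sideor")
m=comps(T,(100,90,40),(125,255,255),170,190,310,235,"topblue",5)
ys,xs=np.nonzero(m);v,u=ys+190,xs+170
k=np.polyfit(u,v,1);print("blue line",k,u.min(),u.max(),np.std(v-np.polyval(k,u)))
m=comps(S,(100,90,40),(125,255,255),318,150,350,240,"sideblue",5)
# caddy: dark plate in top view
g=cv2.cvtColor(T,cv2.COLOR_BGR2GRAY)[165:245,380:480]
m=(cv2.GaussianBlur(g,(3,3),0)<80).astype(np.uint8)*255
cs,_=cv2.findContours(m,0,2);c=max(cs,key=cv2.contourArea)
print(cv2.approxPolyDP(c,2,True)[:,0]+[380,165])
top=[np.array([398.3,185.8]),np.array([461.3,230.5])];bot=[np.array([391,198.8]),np.array([447,239.5])]
P=[onz(Kt,Wt,p,.1) for p in top];Q=[onz(Kt,Wt,p,0) for p in bot];print(P,Q,np.linalg.norm(P[1]-P[0]),np.linalg.norm(Q[1]-Q[0]))
print([np.arctan2(*(a[0]-a[1])[:2]) for a in(P,Q)])
E
```

```text
topor [210 204   6   2   6] [212.5  204.67]
topor [232 206   9   4  26] [236.  207.5]
topor [263 213   5   1   5] [265. 213.]
sideor [328 184   3  10  18] [328.89 189.28]
sideor [331 209   2   4   5] [331.8 210.2]
topblue [186 202  99  17 134] [235.05 209.66]
blue line [1.58993309e-01 1.72292446e+02] 186 284 0.4031218094038846
sideblue [325 172   1   5   5] [325. 174.]
sideblue [326 179   1   5   5] [326. 181.]
sideblue [329 199   1   6   6] [329.  201.5]
sideblue [330 206   1   6   6] [330.  208.5]
[[398 186]
 [391 199]
 [450 244]
 [447 239]
 [459 231]]
[array([ 0.55076551, -0.17509358,  0.1       ]), array([ 0.45899812, -0.2966286 ,  0.1       ])] [array([ 0.55163133, -0.17653501,  0.        ]), array([ 0.4591304 , -0.29719941,  0.        ])] 0.15228924586565848 0.15204052269440665
[np.float64(0.6467377384569094), np.float64(0.6540386732909866)]
```

```bash
python3 - <<'E'
from h import *
T,Kt,Wt=load("top0.npz");S,Ks,Ws=load("side0.npz")
H=cv2.cvtColor(S,cv2.COLOR_BGR2HSV)
for r in range(181,215): print(r,[tuple(int(x) for x in H[r,c]) for c in range(326,335)])
for z in(.14,.15,.16):
    a,b=[onz(Kt,Wt,(u,.158993*u+172.292),z) for u in(185.5,284.5)]
    print(z,a,b,np.linalg.norm(a-b),np.arctan2(*(a-b)[:2]))
a,b=[onz(Kt,Wt,p,.16) for p in((178,204),(294,221.5))];print("panel top",a,b,np.linalg.norm(a-b))
for n,p,q in(("s1",(212.5,204.3),(329,185.6)),("catch",(236.2,207),(329.3,190)),("s2",(265,213),(332,210.2))):
    print(n,tri(Kt,Wt,p,Ks,Ws,q))
E
```

```text
181 [(107, 107, 136), (107, 16, 114), (21, 30, 119), (23, 20, 114), (21, 23, 111), (23, 23, 102), (25, 15, 102), (33, 20, 156), (33, 17, 166)]
182 [(109, 102, 152), (114, 34, 114), (21, 31, 117), (27, 20, 112), (26, 18, 101), (38, 11, 89), (27, 18, 157), (28, 18, 171), (28, 19, 165)]
183 [(108, 103, 154), (124, 18, 102), (18, 90, 142), (19, 34, 105), (38, 10, 100), (36, 13, 101), (33, 18, 152), (30, 17, 165), (27, 16, 163)]
184 [(106, 86, 158), (15, 46, 123), (18, 187, 213), (16, 92, 142), (40, 10, 158), (27, 17, 168), (27, 16, 164), (25, 19, 165), (30, 17, 164)]
185 [(107, 84, 157), (100, 19, 123), (17, 172, 214), (18, 56, 186), (40, 9, 166), (27, 16, 164), (27, 17, 162), (28, 19, 163), (33, 19, 162)]
186 [(104, 52, 156), (103, 76, 107), (17, 167, 156), (21, 35, 166), (47, 11, 165), (30, 14, 163), (33, 16, 159), (30, 16, 160), (27, 16, 162)]
187 [(104, 24, 137), (105, 86, 101), (16, 150, 104), (18, 29, 159), (45, 12, 166), (38, 13, 161), (30, 14, 160), (30, 14, 160), (30, 19, 160)]
188 [(94, 13, 154), (105, 125, 137), (6, 124, 121), (14, 175, 191), (15, 44, 174), (43, 11, 160), (30,
[... 3703 characters left out ...]
161)]
0.14 [0.50477303 0.24233475 0.14      ] [0.47446026 0.05077412 0.14      ] 0.19394415695180606 0.15693981261707762
0.15 [0.50204787 0.23911516 0.15      ] [0.47211192 0.04993583 0.15      ] 0.19153323256771856 0.15693981261707782
0.16 [0.4993227  0.23589558 0.16      ] [0.46976357 0.04909754 0.16      ] 0.18912230818363104 0.15693981261707773
panel top [0.49497043 0.24975205 0.16      ] [0.462269  0.0312991 0.16     ] 0.22088701853121417
s1 (array([0.50309969, 0.19471122, 0.12107968]), np.float64(0.0037044677832319306))
catch (array([0.48955236, 0.14144367, 0.1526699 ]), np.float64(0.003776791354713337))
s2 (array([0.48482038, 0.09040961, 0.12398751]), np.float64(0.004465235370677974))
```

```bash
cat >> h.py <<'E'
from scipy.spatial.transform import Rotation as Ro
def quat(yaw,s): # caddy yaw -> tool pointing down, tool y = s*caddy y
    y=s*np.array([-np.sin(yaw),np.cos(yaw),0]);z=np.array([0,0,-1.]);x=np.cross(y,z)
    return Ro.from_matrix(np.c_[x,y,z]).as_quat()
YC=np.arctan2(.604,-.797); C0=np.array([.505,-.236,0.])   # caddy
YP=np.arctan2(.1563,-.9877); P0=np.array([.486,.1435,0.]) # panel
fr=lambda yaw:np.array([-np.cos(yaw),-np.sin(yaw),0])      # front (-x) direction
FWD,GZ=.044,.116+.002
E
python3 - <<'E'
from h import *
from bench import robot,jaws,solver,telemetry
S,Ks,Ws=load("side0.npz");e=np.array([.1563,.9877,0]);n=fr(YP)
for nm,p,o,pr in(("s1",(328.4,185.6),.052,.0065),("s2",(331.8,210.7),-.052,.0065),("catch",(329.2,191),0,.0035)):
    c,d=ray(Ks,Ws,p);A=P0+e*o+n*pr;print(nm,(c+d*((A-c)@e)/(d@e)).round(4),A.round(4))
G=C0+fr(YC)*FWD;H=P0+n*(FWD+.05)
for s in(1,-1):
    for yaw,p,z in((YC,G,.25),(YC,G,GZ),(YP,H,.30),(YP,H,.18)):
        q=solver.inverse_kinematics([p[0],p[1],z],quat(yaw,s));print(s,z,None if q is None else np.round(q,2))
E
```

```text
s1 [0.4993 0.194  0.1217] [0.5005 0.1938 0.    ]
s2 [0.4824 0.0914 0.1208] [0.4843 0.0911 0.    ]
catch [0.488  0.1432 0.1471] [0.4895 0.143  0.    ]
1 0.25 [-0.45  0.41 -0.05  1.11  0.   -2.95]
1 0.11800000000000001 [-0.45  0.52 -0.25  0.8   0.   -2.95]
1 0.3 [ 0.22  0.38  0.03  1.22  0.   -2.77]
1 0.18 [ 0.22  0.45 -0.19  0.94  0.   -2.77]
-1 0.25 [-0.45  0.41 -0.05  1.11  0.    0.2 ]
-1 0.11800000000000001 [-0.45  0.52 -0.25  0.8   0.    0.2 ]
-1 0.3 [0.22 0.38 0.03 1.22 0.   0.38]
-1 0.18 [ 0.22  0.45 -0.19  0.94  0.    0.38]
```

Everything is consistent: the screws sit at z ≈ 0.121 and the catch is 25.8 mm above them (25.5 expected). Next, the grasp.

```bash
python3 - <<'E'
from h import *
from bench import robot,jaws,telemetry,camera
R=telemetry.read_state
G=C0+fr(YC)*FWD;q=quat(YC,-1)
robot.move_to([G[0],G[1],.23],q)
robot.move_straight([G[0],G[1],GZ],max_speed=.12)
st=R();print(st["t"],st["tcp_pos"],st["contact_force"])
jaws.set_gripper(0.0,50)
st=R();print(st["t"],st["tcp_pos"],st["contact_force"],st["gripper_width"],st["finger_force"])
robot.move_straight([G[0],G[1],GZ+.03],max_speed=.08)
st=R();print(st["t"],st["tcp_pos"],st["contact_force"],st["wrist_torque"])
t=camera("top");s=camera("side")
np.savez("t1.npz",**t);np.savez("s1.npz",**s)
cv2.imwrite("pics/g1.png",np.hstack([cv2.resize(t["frame"][150:270,360:500],(400,343)),cv2.resize(s["frame"][240:368,320:470],(400,343))]))
E
```

```text
4.2583 [ 0.54064168 -0.26282114  0.11874763] [0.37148716 0.39241484 0.48492185]
4.6167 [ 0.54073821 -0.26310549  0.11912187] [-0.53478574 -1.02394842  6.19689502] 0.6958131587559 55.03454267978668
5.1417 [ 0.53993827 -0.26247698  0.14782887] [-0.74948723 -0.01880965 -2.5260586 ] [-0.03203328 -0.10809163 -0.02839786]
```

View pics/g1.png

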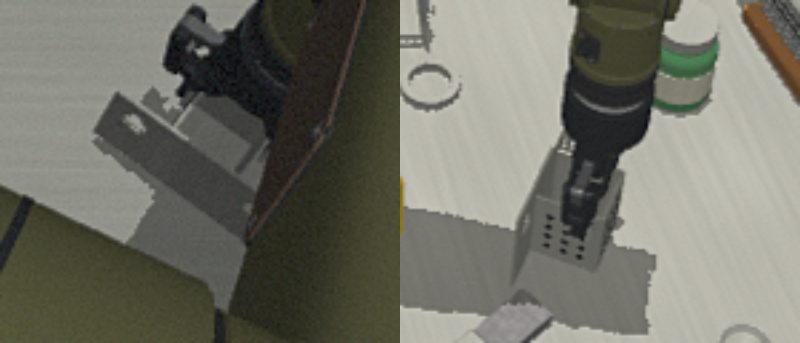

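The caddy is held squarely: width is 59 mm, weight about 3 N, and it has cleared the brush. Next I transfer it to a stand-off in front of the panel.

```bash
python3 - <<'E'
from h import *
from bench import robot,jaws,telemetry,camera
R=telemetry.read_state
G=C0+fr(YC)*FWD;n=fr(YP);q=quat(YP,-1)
robot.move_straight([G[0],G[1],.30],max_speed=.25)
H=P0+n*(FWD+.03)
robot.move_to([H[0],H[1],.30],q)
robot.move_straight([H[0],H[1],.0550+.1187],max_speed=.12)
robot.pause(.2)
st=R();print(st["t"],st["tcp_pos"],H,st["tool_rot"],q,st["contact_force"],st["wrist_torque"],st["gripper_width"])
t=camera("top");s=camera("side")
np.savez("t2.npz",**t);np.savez("s2.npz",**s)
cv2.imwrite("pics/h1.png",np.hstack([cv2.resize(t["frame"][150:270,160:300],(400,343)),cv2.resize(s["frame"][140:268,280:430],(400,343))]))
E
```

```text
8.8667 [0.55952711 0.13203383 0.17444658] [0.5590905  0.13193369 0.        ] [7.83921946e-02 9.96922339e-01 2.21983768e-04 6.81870012e-04] [0.07839199 0.99692261 0.         0.        ] [-1.27733352 -0.67062713 -3.51788899] [-0.02042142 -0.07121354  0.00769842] 0.6948754043630723
```

View pics/h1.png

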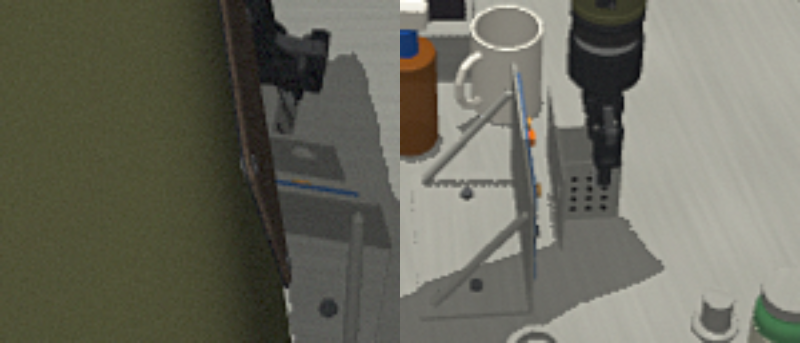

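Caddy and panel look parallel at the 30 mm stand-off. The ear's top corner is at about (277,201) and its hole at (266,203), with the plate's blue end at (285,218). A quick lateral check, camera against camera:

```bash
python3 - <<'E'
from h import *
T,K,W=load("t2.npz");S,Ks,Ws=load("s2.npz");e=np.array([.1563,.9877,0]);n=fr(YP)
g=cv2.cvtColor(T,cv2.COLOR_BGR2GRAY)
cv2.imwrite("pics/h2.png",np.hstack([cv2.resize(T[190:235,240:300],(480,360),interpolation=cv2.INTER_CUBIC),cv2.resize(S[165:240,318:358],(192,360),interpolation=cv2.INTER_CUBIC)]))
for nm,p,z in(("corner",(276.9,201.5),.155),("corner low",(280.7,213.3),.055),("hole",(265.7,203.2),.126),("blue end",(285,218),.153)):
    P=onz(K,W,p,z)-P0;print(nm,"e",P@e,"n",P[:2]@n[:2])
E
```

```text
corner e -0.0755476634688434 n 0.02804997847657602
corner low e -0.0736822550755434 n 0.02942924657165208
hole e -0.05034972538429741 n 0.028546794904776768
blue end e -0.09603028558685865 n -0.0004984273197439972
```

View pics/h2.png

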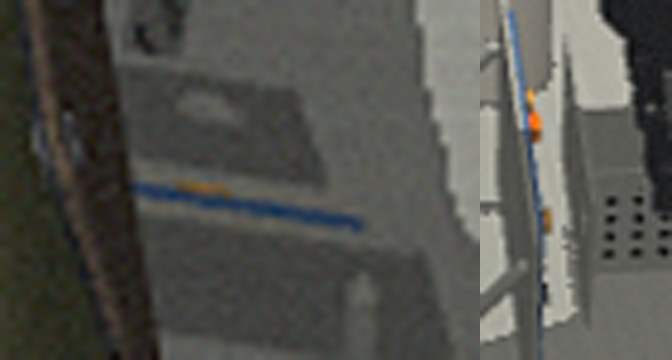

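Lateral error is within about 1–2 mm. Next I approach by feel.

```bash
cat >> h.py <<'E'
E_=np.array([.1563,.9877,0]);N_=fr(YP)
def at(d,z,lat=0): return P0+N_*(FWD+d)+E_*lat+np.array([0,0,z+.1187])
def rel(p): p=np.asarray(p)-P0; return np.array([p@N_-FWD,p@E_,p[2]-.1187])*1e3
E
python3 - <<'E'
from h import *
from bench import robot,telemetry
R=telemetry.read_state
q=R()["tool_rot"];Q=quat(YP,-1);z=.0545
robot.move_straight(at(.016,z),Q,max_speed=.04);robot.pause(.15)
f0=R()["contact_force"];np.save("f0.npy",f0)
d=.016
while d>-.006:
    d-=.001;robot.move_straight(at(d,z),Q,max_speed=.015)
    st=R();f=st["contact_force"]-f0
    print(round(st["t"],2),round(d*1e3,1),rel(st["tcp_pos"]).round(1),"fn,fe,fz",np.round([f@N_,f@E_,f[2]],1),st["wrist_torque"].round(2))
    if f@N_>8: break
E
```

```text
9.87 15.0 [15.  -0.  54.5] fn,fe,fz [ 1.3 -1.1 -0.2] [-0.   -0.1  -0.01]
10.12 14.0 [13.9 -0.  54.4] fn,fe,fz [ 1.9 -0.8  0.1] [-0.03 -0.06  0.01]
10.37 13.0 [12.9 -0.  54.5] fn,fe,fz [ 1.4 -1.6 -0.3] [-0.02 -0.   -0.  ]
10.62 12.0 [11.9  0.  54.5] fn,fe,fz [ 0.8 -0.3  0.1] [-0.03 -0.08  0.01]
10.87 11.0 [10.9 -0.  54.5] fn,fe,fz [ 1.  -0.9 -0.1] [-0.   -0.09  0.04]
11.12 10.0 [10.2  0.  54.6] fn,fe,fz [ 1.1 -0.5  0.6] [-0.01 -0.19  0.05]
11.37 9.0 [ 9.8  0.1 54.8] fn,fe,fz [ 3.7 -0.2 -1. ] [-0.12 -0.66  0.2 ]
11.62 8.0 [ 9.4  0.2 55.2] fn,fe,fz [ 5.9 -1.9  0.8] [-0.32 -0.99  0.31]
11.87 7.0 [ 9.1  0.2 55.4] fn,fe,fz [ 7.2 -1.6 -0.2] [-0.35 -1.29  0.33]
12.12 6.0 [ 6.7 -0.4 55.2] fn,fe,fz [ 5.  -3.   3.6] [-0.7  -0.54  0.13]
12.37 5.0 [ 6.4 -0.4 55.3] fn,fe,fz [ 6.7 -4.1  2.9] [-0.77 -0.89  0.14]
12.62 4.0 [ 5.9 -0.4 55.4] fn,fe,fz [ 7.9 -3.9  2.9] [-0.86 -1.05  0.15]
12.87 3.0 [ 5.1 -0.3 55.4] fn,fe,fz [ 8.5 -4.2  2.5] [-0.93 -1.13  0.11]
```

```bash
cat > push.py <<'E'
from h import *
from bench import robot,telemetry
R=telemetry.read_state;Q=quat(YP,-1);f0=np.load("f0.npy")
def go(d,z,lat,v=.015):
    robot.move_straight(at(d,z,lat),Q,max_speed=v)
    st=R();f=st["contact_force"]-f0
    print(round(st["t"],2),np.round([d*1e3,lat*1e3,z*1e3],1),rel(st["tcp_pos"]).round(1),"fn,fe,fz",np.round([f@N_,f@E_,f[2]],1),st["wrist_torque"].round(2))
    return np.array([f@N_,f@E_,f[2]])
E
python3 - <<'E'
from push import *
lat,z,d=0,.0545,.003
for i in range(3):
    lat-=.0005;z+=.0006;f=go(d,z,lat)
for i in range(10):
    d-=.001;f=go(d,z,lat)
    lat+=np.clip(f[1]*.0001,-.0004,.0004);z+=np.clip(f[2]*.0001,-.0004,.0004)
    if f[0]>14:break
E
```

```text
13.12 [ 3.  -0.5 55.1] [ 4.1 -0.4 55.6] fn,fe,fz [ 6.1 -0.9  0.9] [-0.41 -0.89  0.09]
13.37 [ 3.  -1.  55.7] [ 3.7 -0.5 55.8] fn,fe,fz [ 6.  -0.4  0.3] [-0.17 -0.92  0.08]
13.62 [ 3.  -1.5 56.3] [ 3.7 -0.8 56.3] fn,fe,fz [ 6.4  0.5 -1.5] [-0.   -0.96  0.03]
13.87 [ 2.  -1.5 56.3] [ 2.9 -0.8 56.4] fn,fe,fz [ 5.6  0.5 -0.6] [-0.07 -1.1  -0.  ]
14.12 [ 1.  -1.4 56.2] [ 2.  -0.8 56.4] fn,fe,fz [ 7.1  0.3 -2.6] [-0.08 -1.1   0.01]
14.37 [ 0.  -1.4 56. ] [ 1.7 -0.8 56.4] fn,fe,fz [ 8.  -0.5 -0.8] [-0.17 -1.29  0.12]
14.62 [-1.  -1.5 55.9] [ 1.5 -0.7 56.5] fn,fe,fz [10.2 -0.2 -1.4] [-0.13 -1.63  0.25]
14.87 [-2.  -1.5 55.8] [ 1.4 -0.7 56.6] fn,fe,fz [11.4 -1.1 -2.6] [-0.38 -1.88  0.39]
15.12 [-3.  -1.6 55.5] [ 1.3 -0.7 56.6] fn,fe,fz [12.4 -1.1 -2.7] [-0.44 -2.18  0.57]
15.37 [-4.  -1.7 55.2] [ 1.2 -0.6 56.7] fn,fe,fz [15.  -1.8 -2.5] [-0.49 -2.47  0.67]
```

Progress stalled hard at d≈1.4 mm after first contact at about 10 mm. That matches the 8.5 mm head height, so the plate is flat. I ease the push and slide down.

```bash
python3 - <<'E'
from push import *
d,z,lat=0.,.0555,-.001
robot.pause(.1)
go(d,z,lat)
for i in range(22):
    z-=.001;f=go(d,z,lat,.02)
    d+=np.clip((f[0]-7)*.0002,-.0005,.0005)
    if f[2]>16 or abs(f[1])>10:break
E
```

```text
15.89 [ 0.  -1.  55.5] [ 1.7 -0.7 56.3] fn,fe,fz [ 7.7 -1.6  1.8] [-0.43 -0.99  0.12]
16.14 [ 0.  -1.  54.5] [ 1.7 -0.5 55.3] fn,fe,fz [ 7.6 -1.5  1.8] [-0.26 -1.04  0.08]
16.39 [ 0.1 -1.  53.5] [ 1.7 -0.4 54.3] fn,fe,fz [ 7.5 -0.7  2.7] [-0.23 -0.95  0.05]
16.64 [ 0.2 -1.  52.5] [ 1.8 -0.4 53.3] fn,fe,fz [ 6.3 -0.9  2.3] [-0.22 -0.96  0.02]
16.89 [ 0.1 -1.  51.5] [ 1.7 -0.3 52.4] fn,fe,fz [ 7.1 -0.6  2.5] [-0.16 -0.88  0.06]
17.14 [ 0.1 -1.  50.5] [ 1.8 -0.3 51.4] fn,fe,fz [ 6.4 -1.1  2.6] [-0.13 -0.93  0.03]
17.39 [-0.  -1.  49.5] [ 1.8 -0.3 50.5] fn,fe,fz [ 6.9 -0.6  3.1] [-0.2  -0.93  0.04]
17.64 [-0.  -1.  48.5] [ 1.9 -0.4 49.8] fn,fe,fz [ 7.1 -1.6  4.6] [-0.38 -0.84  0.05]
17.89 [-0.  -1.  47.5] [ 1.9 -0.7 48.9] fn,fe,fz [ 7.2 -2.   5. ] [-0.58 -0.78  0.11]
18.14 [ 0.  -1.  46.5] [ 1.9 -0.8 47.7] fn,fe,fz [ 7.2 -2.3  3.8] [-0.59 -0.78  0.06]
18.39 [ 0.1 -1.  45.5] [ 1.9 -0.9 46.6] fn,fe,fz [ 6.1 -1.6  3.7] [-0.62 -0.83  0.1 ]
18.64 [-0.1 -1.  44.5] [ 1.5 -0.8 45.5] fn,fe,fz [ 6.4 -1.6  2.8] [-0.57 -0.89  0.54]
18.89 [-0.2 -1.  43.5] [ 1.5 -0.8 44.6] fn,fe,fz [ 5.5 -2.3  4. ] [-0.68 -0.93  0.5 ]
19.14 [-0.5 -1.  42.5] [ 1.4 -0.8 44. ] fn,fe,fz [ 7.2 -3.   6.2] [-0.72 -0.85  0.51]
19.39 [-0.5 -1.  41.5] [ 1.4 -0.8 43.8] fn,fe,fz [ 5.3 -3.1 11.5] [-0.79 -0.44  0.52]
19.64 [-0.8 -1.  40.5] [ 1.4 -0.8 43.6] fn,fe,fz [ 3.4 -4.  15.1] [-0.92 -0.16  0.49]
19.89 [-1.3 -1.  39.5] [ 1.4 -0.7 43.5] fn,fe,fz [ 3.  -5.  20.9] [-1.13  0.05  0.59]
```

```bash
python3 - <<'E'
from push import *
from bench import camera
go(.0,.0425,-.001)
t=camera("top");s=camera("side");np.savez("t3.npz",**t);np.savez("s3.npz",**s)
c=lambda im,x,y,w,h:cv2.resize(im[y:y+h,x:x+w],(400,400),interpolation=cv2.INTER_CUBIC)
cv2.imwrite("pics/i1.png",np.hstack([c(s["frame"],305,160,70,70),c(t["frame"],220,170,80,80)]))
E
```

```text
20.26 [ 0.  -1.  42.5] [ 1.5 -0.8 44. ] fn,fe,fz [ 5.7 -2.8  6.2] [-0.55 -0.71  0.49]
```

View pics/i1.png

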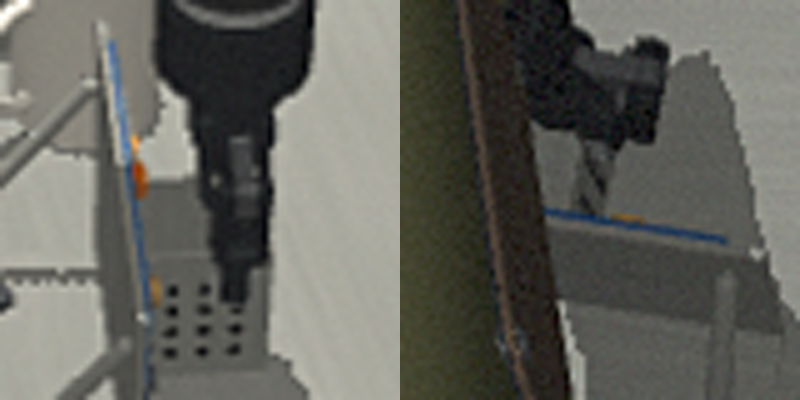

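The side view shows the catch at tile (138,178), i.e. pixel ≈ (329,191), where it was before contact. Both screw heads show through the ears, at (135,143) and (155,290). I'll compare the catch pixels with the first image, then release and retreat.

```bash
cat > chk.py <<'E'
from h import *
def orange(S): 
    H=cv2.cvtColor(S,cv2.COLOR_BGR2HSV)[186:197,327:333]
    m=cv2.inRange(H,(3,100,60),(15,255,255))
    return (m>0).sum(0),(m>0).sum(1)
for n in("s0","side0","s3"):
    try: print(n,*orange(load(n+".npz")[0]))
    except FileNotFoundError: pass
E
python3 chk.py; python3 - <<'E'
from push import *
from bench import jaws
# relax to little push/press, then open just enough
go(.0018,.0442,-.0008)
jaws.set_gripper(0.85)
st=R();print(st["t"],st["contact_force"]-f0,st["gripper_width"])
E
```

```text
side0 [0 3 7 5 0 0] [0 0 2 3 3 2 2 2 1 0 0]
s3 [0 3 7 4 0 0] [0 0 2 2 3 2 2 2 1 0 0]
20.68 [ 1.8 -0.8 44.2] [ 1.8 -0.8 44.2] fn,fe,fz [ 3.6 -1.7  1.3] [-0.34 -0.63  0.33]
20.9583 [ 0.9235065  -0.72783308  2.84491893] 0.8498355970826474
```

```bash
python3 - <<'E'
from push import *
from bench import camera,jaws
jaws.set_gripper(1.0)
p=R()["tcp_pos"];robot.move_straight([p[0],p[1],.33],max_speed=.1)
robot.move_straight([p[0]-.08,-.22,.40],max_speed=.25)
robot.pause(.5);print(R()["t"],R()["contact_force"])
t=camera("top");s=camera("side");np.savez("t4.npz",**t);np.savez("s4.npz",**s)
from chk import orange;print(*orange(s["frame"]))
c=lambda im,x,y,w,h:cv2.resize(im[y:y+h,x:x+w],(400,400),interpolation=cv2.INTER_CUBIC)
cv2.imwrite("pics/j1.png",np.hstack([c(s["frame"],305,160,70,70),c(t["frame"],170,140,140,140)]))
E
```

```text
25.2083 [ 0.39220062 -0.7122868  -0.32173031]
side0 [0 3 7 5 0 0] [0 0 2 3 3 2 2 2 1 0 0]
s3 [0 3 7 4 0 0] [0 0 2 2 3 2 2 2 1 0 0]
[0 2 7 6 0 0] [0 0 1 3 3 2 2 2 2 0 0]
```

View pics/j1.png

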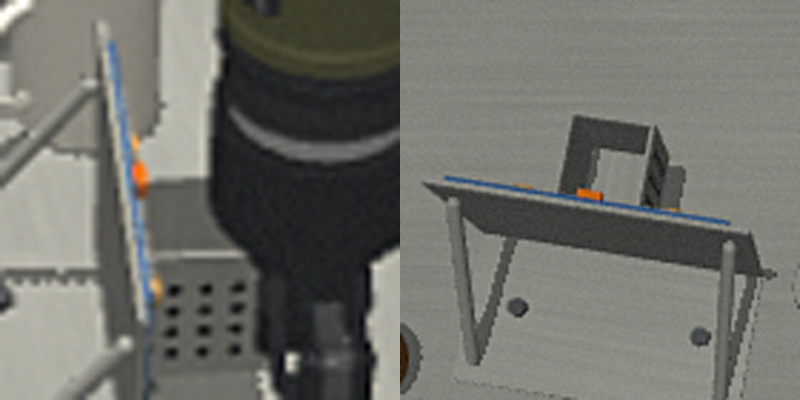

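The caddy hangs square with the catch out (tile (590,195)) and both heads through, and nothing is touching it. I'll hand it in.

```bash
python3 -c "
from bench import job;print(job.sign_off())"
```

```text
the job is handed in; nothing more can be done
None
```

The caddy hangs on both screws, fully down and released, with the orange catch out above its top edge; I handed the job in at about 25 s of the 61 s allowed, and no verdict was shown.

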